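# Build up the roller spindle

## Robot

A 6-joint arm with a two-finger parallel gripper is mounted at the origin on a cart in front of the work surface, level with it; the furniture and walls round the work are solid. World frame = base frame: x ahead of the robot, y to its left, z up, the work surface at z = 0. Lengths are in mm, angles in rad, forces in N, time in s.
With the tool pointing down it reaches from about 400 to 925 mm from the base axis. Payload 12.5 kg.
Tool frame: the origin (TCP) lies midway between the tips of the shut fingers; the grasp point (between the pads) lies 19 mm behind it (env.tcp_to_grasp is the distance from the TCP to the grasp point, in mm); z points along the fingers, y is the line along which they close (so a half turn about z gives the same grasp; the last joint's range is limited). The gripper opens to 95 mm and grips with 3 to 60 N. Pads are 20 mm wide; open, the fingers measure 119 mm over their backs; the gripper's body (75 mm by 180 mm) begins 59 mm behind the grasp point.
Start: joints at [-1.377, 0.491, 1.559, -0, 1.092, -0.106], TCP at [184.604, -597.133, 214.661] pointing down, gripper open.
Joint ranges: [-3.1, 3.1], [-0.84, 2.19], [0.05, 2.79], [-1.13, 4.28], [0.06, 2.93], [-2.69, 2.69]. Speed limits (rad/s): [2.22, 2.22, 2.79, 3.14, 3.14, 3.14].

## Interface

Orientations are given as [roll, pitch, yaw] about the fixed x, y, z axes, in that order (R = Rz(yaw) Ry(pitch) Rx(roll)).
In Python, from cell import env gives the robot as it stands. The module is installed in compiled form; this text tells all that it offers.
- The arm moves only by the tool step_arm, never from a script. Its argument "plan" is a list that holds one entry, the list of rows, each a list of 5 numbers: the shift along the tool's x, y, z in mm, then the turn about the tool's z in degrees, then the opening, from -1 (shut) to 1 (fully open). A call has 1 to 8 rows; each row is the pose to reach, as a shift and turn from the pose commanded when the call began, along the tool's axes at that moment; what a row does not reach only later rows make up. A row lasts 1/12 s, in which the tool goes at most 41.7 mm and 7.16 degrees, less where a joint would pass 70% of its speed; a pose out of reach is approached as far as the arm can. A call with a gripper value outside its range is refused whole. The fingers move at their own pace and stop on an object; the grip force is fixed at half the most. Time passes only in rows, so rows that repeat a pose let the fingers close. It gives the time, the measured TCP pose, the force, the opening and the grip force at its end, in the units of the state.
- env.state(): the state, without advancing time (a new reading comes with each control period).
- env.read_camera(name): name is "scene" or "top"; returns the picture (420x560x3 uint8, blue, green, red); there is no depth.
- env.get_calibration(name): a dict with "K" (3x3 intrinsics, pixels), "extrinsics" (4x4, takes a point from world to camera coordinates). Camera axes: x right, y up, looking along -z (the intrinsics and any distortion apply to the point x, -y, -z); pixel columns grow to the right and rows downward; lengths in mm; the calibration is good to about 2 mm. A picture is of the moment at which its call begins. get_calibration takes no time and is no camera call.
- env.job_done(): hands the job in; it is judged then, once.
The state is a dict: "t": time; "joints": joint angles; "qvel": joint speeds; "tau": joint torques, N m; "eef_pos": TCP position; "tcp_rot": TCP orientation; "ft_force": force on the tool from outside, world axes, zero at the start; "moment": the same for the moment, N m; "opening": opening from 0.0 (shut) to 1.0 (fully open); "grip_force": force on a finger pad.
Only numpy, scipy, OpenCV 4.12 (cv2) and the standard library are available. Lean on these libraries where they do the work, as an engineer would, in place of code of your own. Each camera call takes 0.05 s, during which the arm holds its last target. There are 200 camera calls.

## Task

Assemble the end of the press-roller spindle that leans on the grey stand: slide the black-sealed steel bearing on first, down against the shoulder, then the brass spacer, and close the stack with the red retaining cap. Each part must sit flush on the one below it, and the jar, the red-banded tube and the leather dabber must stay where they are.

Things in the scene. Friction and masses are not known exactly. Their poses are not given: they have to be found in the camera images.
- stand: grey assembly stand that carries the spindle: base plate 130 x 110 x 12 mm with four screws, and a leaning grey post 34 mm diameter; does not move. Origin: centre of the base plate's underside
- spindle: bright steel spindle fixed on the grey stand, leaning 25 degrees from vertical, roughly toward the robot. Origin: centre of the seat face of its shoulder, 105 mm above the work surface; z axis runs up along the shaft. Shaft 20 mm diameter, 56 mm long from the seat. Dark steel shoulder flange 44 mm diameter, 8 mm thick, under the seat. Does not yield
- spindle_tip (a point): the free upper end of the spindle, on its axis, 56 mm from the seat; the last 8 mm taper from 20 to 8 mm diameter
- bearing_center (a point): centre (half-way up) of the loose bearing: steel ring with black seal faces, 62 mm outer diameter, 24 mm bore right through, 18 mm thick, 0.18 kg; lies flat, z axis = bore axis; either face may go down. Origin at mid-thickness on the bore axis
- spacer_center (a point): centre of the loose brass spacer ring: 60 mm outer diameter, 24 mm bore right through, 22 mm thick, 0.2 kg; lies flat, z axis = bore axis; either face may go down
- cap_center (a point): centre (half-way up) of the loose red retaining cap: 62 mm tall ribbed grip of 44 mm diameter with a rim of 54 mm diameter over its lowest 10 mm, 0.12 kg; stands upright, z axis up; a blind bore 24 mm diameter and 30 mm deep opens at its underside
- rosin_jar: bystander: orange-brown jar with black lid, 58 mm diameter, 76 mm tall, standing; origin under its centre; leave alone
- tube_red: bystander: paint tube with red band, 49 x 117 x 31 mm, lying; origin under its centre; leave alone
- leather_dabber: bystander: brown leather dabber with upright wooden handle, 67 mm diameter, 86 mm tall; origin under its centre; leave alone
Not all that is in view belongs to the job. What is meant by the part that bears spacer_center is not purple, and is the larger of those in its own colour. There is more than one size of the part that bears bearing_center; the job needs the larger.

How it is judged (in metres and radians):
On the way, in this order (a step that is already met when the one before it is completed fails the run):
1. the bearing sits flush on the spindle's shoulder (x of bearing_center in the frame of spindle between -0.004 and 0.004 m and y of bearing_center in the frame of spindle between -0.004 and 0.004 m and z of bearing_center in the frame of spindle between 0.005 and 0.013 m and angle between the z axis of bearing_center and the z axis of spindle, either way round below 0.12 rad), for 0.2 s.
2. the spacer sits flush on the bearing (all of step 1 and x of spacer_center in the frame of spindle between -0.004 and 0.004 m and y of spacer_center in the frame of spindle between -0.004 and 0.004 m and z of spacer_center in the frame of spindle between 0.025 and 0.033 m and angle between the z axis of spacer_center and the z axis of spindle, either way round below 0.12 rad), for 0.2 s.
3. the cap sits flush on the spacer (all of step 2 and x of cap_center in the frame of spindle between -0.004 and 0.004 m and y of cap_center in the frame of spindle between -0.004 and 0.004 m and z of cap_center in the frame of spindle between 0.067 and 0.075 m and angle between the z axis of cap_center and the z axis of spindle, either way round below 0.12 rad), for 0.2 s.
At the end, for the whole second after the job is handed in: bearing, spacer and cap are threaded on the spindle in that order, each centre within 4 mm across and along the axis of its fully seated place (9, 29 and 71 mm above the seat), axes within 7 degrees of the spindle's, and at rest (all of step 3 and linear speed of each of bearing, spacer, cap below 0.02 m/s); the robot touches nothing.
It fails at once if the rosin jar is moved more than 30 mm (distance of rosin_jar from where it was at the start of the episode above 0.03 m).
It fails at once if the tube red is moved more than 30 mm (distance of tube_red from where it was at the start of the episode above 0.03 m).
It fails at once if the leather dabber is moved more than 30 mm (distance of leather_dabber from where it was at the start of the episode above 0.03 m).
It also fails if it takes over 69 s, if anything falls off the work surface, if the arm or the gripper's body presses on something with over 40 N, if the wrist force passes 120 N, or if a joint passes its speed limit or range.

## Working session

There is one attempt and no reset: what is moved stays moved. The work goes in short steps, Python scripts to look and compute and a tool call to move; the robot and the scene stay as the last step left them, time stands still between calls to the robot, and variables do not carry over. Pictures are saved under pics/ and viewed, at most 10 in all, crops included, and the job is handed in when it is done.

Besides the shell and the picture viewer there is one more tool, called after "Request:" by a JSON object that holds its "method" and its "body". step_arm: Moves the arm, as the interface text tells. Its arguments: {"type":"object","properties":{"plan":{"type":"array"}},"required":["plan"]}

```bash
mkdir -p pics
python3 - <<'E'
from cell import env
import cv2,numpy as np
for n in("scene","top"):
    cv2.imwrite(f"pics/{n}0.png",env.read_camera(n)); c=env.get_calibration(n); print(n,c["K"],np.round(c["extrinsics"],3).tolist(),[k for k in c])
print(env.state())
E
```

```text
scene [[504.22119587   0.         276.3568842 ]
 [  0.         504.22119587 210.0272093 ]
 [  0.           0.           1.        ]] [[-0.881, -0.473, 0.019, 497.193], [0.253, -0.436, 0.864, -229.027], [-0.401, 0.766, 0.503, -939.5], [0.0, 0.0, 0.0, 1.0]] ['K', 'extrinsics']
top [[390.26873748   0.         284.50366785]
 [  0.         390.26873748 213.40998505]
 [  0.           0.           1.        ]] [[0.052, -0.999, 0.002, 39.487], [0.976, 0.051, 0.214, -581.073], [-0.214, -0.009, 0.977, -857.092], [0.0, 0.0, 0.0, 1.0]] ['K', 'extrinsics']
{'t': 0.1, 'joints': array([-1.37663738e+00,  4.91469858e-01,  1.55939284e+00,  3.19304184e-05,
        1.09165816e+00, -1.05625013e-01]), 'qvel': array([-0.00088051, -0.00342202, -0.0004961 , -0.00023367, -0.00038032,
        0.00137766]), 'tau': array([ 4.66918544e-03, -6.13619828e+01, -2.58606613e+01,  6.94659795e-02,
        4.69451118e-02, -4.27511031e-05]), 'eef_pos': array([ 184.54546535, -596.91821431,  214.13696322]), 'tcp_rot': array([-3.14067261e+00, -1.26022401e-04,  2.99769165e-01]), 'ft_force': array([-0.31467957, -0.11607619, -0.06937456]), 'moment': array([-0.03831744,  0.00027707, -0.01070029]), 'grip_force': 0.0, 'opening': 1.0007319115791309}
```

View pics/scene0.png

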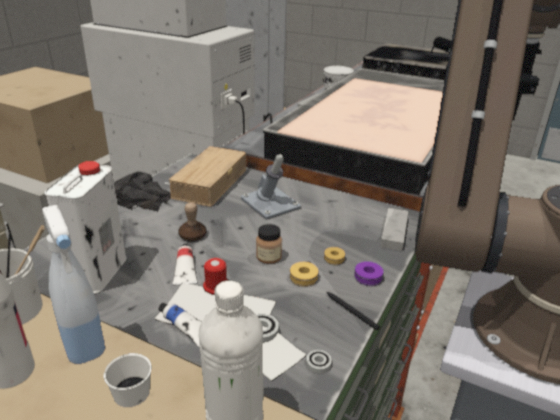

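View pics/top0.png

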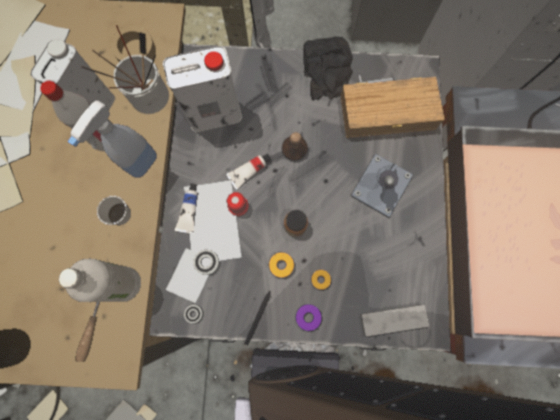

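```bash
cat > h.py <<'E'
import cv2,numpy as np
from cell import env
def cam(n):
    c=env.get_calibration(n);E=np.array(c["extrinsics"]);return np.array(c["K"]),E
def ray(n,u,v):
    K,E=cam(n);d=np.linalg.solve(K,[u,v,1]);d=np.array([d[0],-d[1],-d[2]])
    R=E[:3,:3];return -R.T@E[:3,3],R.T@d/np.linalg.norm(d)
def plane(n,u,v,z):
    o,d=ray(n,u,v);return o+d*(z-o[2])/d[2]
def tri(a,b):  # a,b pixels in scene, top -> point, gap
    o1,d1=ray("scene",*a);o2,d2=ray("top",*b)
    s=np.linalg.lstsq(np.c_[d1,-d2],o2-o1,rcond=None)[0];p,q=o1+s[0]*d1,o2+s[1]*d2
    return (p+q)/2,np.linalg.norm(p-q)
def proj(n,P):
    K,E=cam(n);p=E[:3,:3]@np.asarray(P,float)+E[:3,3];p=K@[p[0],-p[1],-p[2]];return p[:2]/p[2]
E
python3 - <<'E'
from h import *
S=cv2.imread("pics/scene0.png");T=cv2.imread("pics/top0.png")
def crop(I,x,y,w,h,f=5):
    return cv2.resize(I[y:y+h,x:x+w],None,fx=f,fy=f,interpolation=cv2.INTER_CUBIC)
a=crop(S,235,145,80,80);b=crop(T,345,145,80,80)   # 400x400 each
cv2.imwrite("pics/stand.png",np.hstack([a,b]))
c=crop(S,190,250,80,60);d=crop(S,245,300,80,60);e=crop(T,215,180,80,60);f=crop(T,175,235,80,60)
cv2.imwrite("pics/parts.png",np.vstack([np.hstack([c,d]),np.hstack([e,f])]))
for n,I in(("scene",S),("top",T)):
    H=cv2.cvtColor(I,cv2.COLOR_BGR2HSV)
    for nm,lo,hi in(("or",(14,140,90),(28,255,255)),("red",(170,140,50),(180,255,255)),("red0",(0,160,50),(5,255,255))):
        m=cv2.inRange(H,lo,hi)
        for k in cv2.findContours(m,cv2.RETR_EXTERNAL,2)[0]:
            if cv2.contourArea(k)>40: print(n,nm,cv2.contourArea(k),cv2.boundingRect(k),np.round(cv2.fitEllipse(k)[0],1) if len(k)>5 else'')
E
```

```text
scene red0 410.5 (204, 259, 22, 35) [213.5 274.6]
scene red0 167.0 (80, 162, 19, 12) [ 88.3 167.5]
top or 255.5 (312, 270, 19, 19) [320.8 279.2]
top or 433.5 (269, 253, 25, 24) [281.1 264.7]
top red0 168.5 (228, 193, 16, 15) [235.3 200.3]
top red0 145.5 (41, 82, 17, 14) [48.7 88. ]
top red0 190.5 (205, 52, 18, 16) [213.1  60. ]
```

View pics/stand.png

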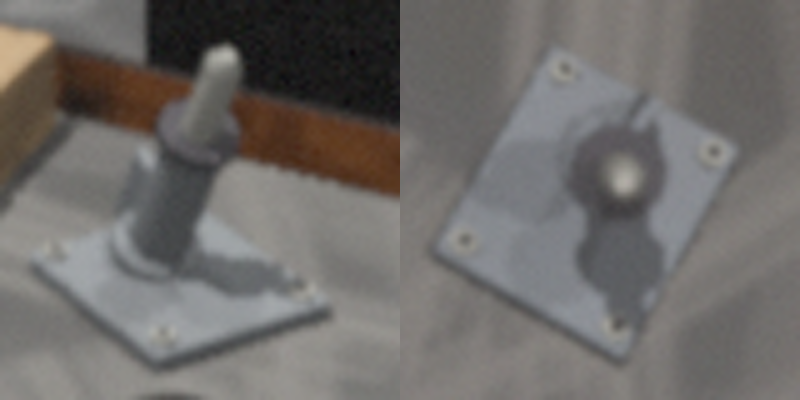

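View pics/parts.png

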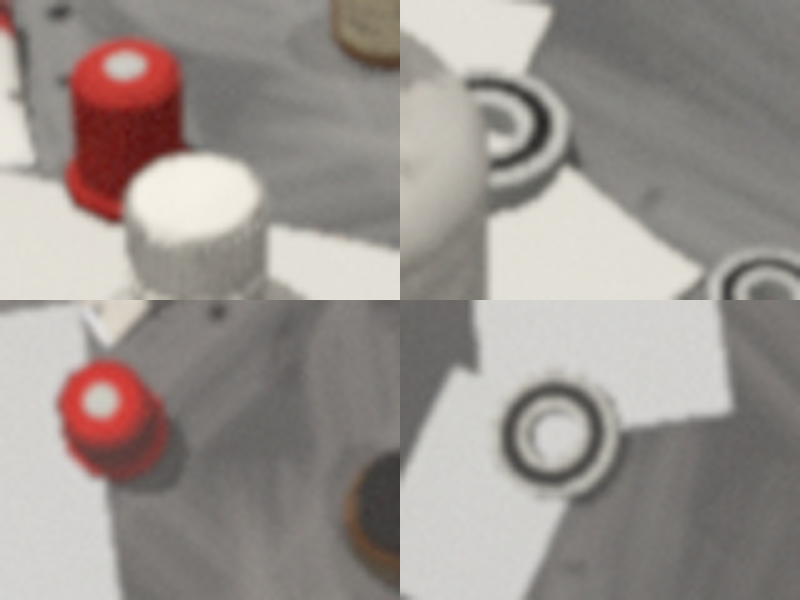

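Run:
```python
from h import *
np.set_printoptions(precision=1,suppress=True)
for nm,a,b in(("tip",(279.6,155.4),(390,179.4)),("seat",(275,170.6),(388.4,179)),("bear",(264,325),(205.8,261.8)),("spacer",(304,272),(281.1,264.5)),("captop",(215,263),(235,200.6)),("jarlid",(268,233),(295,217)),("dab",(192,206),(294,139))):
    print(nm,*tri(a,b))
print("tip@156",plane("scene",279.6,155.4,154),plane("top",390,179.4,154))
print("seat@105",plane("scene",275,170.6,105),plane("top",388.4,179,105))
print("bear@18",plane("top",205.8,261.8,18)," spacer@22",plane("top",281.1,264.7,22),"cap@62",plane("scene",215,263,62),plane("top",235,200.6,62))
cs=[(555,45),(740,150),(620,360),(437,255)]
P=[plane("top",345+(u-400)/5,145+v/5,12) for u,v in cs];print("plate",*P,np.mean(P,0))
for u,v in [(160,365),(330,310),(33,262)]: print(plane("scene",235+u/5,145+v/5,12))
S=cv2.imread("pics/scene0.png");H=cv2.cvtColor(S,cv2.COLOR_BGR2HSV);print(H[278,298],H[265,304],H[257,335])
```

```text
tip [ 643.9 -155.4  154.2] 2.770863781586086
seat [ 660.9 -165.   104.7] 2.6598119329037364
bear [457.2 252.6  16.3] 4.335396164942547
spacer [461.4  71.4  15.3] 1.7436253861714568
captop [603.5 188.7  61.5] 0.08707712249233093
jarlid [567.3  43.2  63.9] 7.043703587519342
dab [757.3  55.7  82.8] 1.5006435505519466
tip@156 [ 642.5 -155.8  154. ] [ 645.3 -155.1  154. ]
seat@105 [ 659.1 -164.5  105. ] [ 662.1 -164.5  105. ]
bear@18 [459.  253.1  18. ]  spacer@22 [461.2  71.6  22. ] cap@62 [603.1 189.2  62. ] [603.4 188.6  62. ]
plate [ 758.2 -157.4   12. ] [ 706.4 -251.7   12. ] [ 593.8 -190.    12. ] [643.1 -98.3  12. ] [ 675.4 -174.3   12. ]
[637.8 -86.5  12. ]
[ 588.4 -178.7   12. ]
[ 748.2 -145.4   12. ]
[ 19 119 157] [ 21 125 216] [ 21 131 198]
```

```bash
cat >> h.py <<'E'
def go(x,y,z,yawdeg=-28.3,frm=None):
    from scipy.spatial.transform import Rotation as R
    s=env.state();p,r=(s["eef_pos"],s["tcp_rot"]) if frm is None else frm
    M=R.from_euler("xyz",r).as_matrix();d=M.T@(np.array([x,y,z])-p)
    print("shift",np.round(d,1),"turn",round(np.degrees(r[2])-yawdeg,1),"dist",round(np.linalg.norm(d)),"rows",np.linalg.norm(d)/41.7)
E
python3 -c "
from h import *
go(450,-330,215);go(450,0,215,frm=((450,-330,215),(np.pi,0,np.radians(-28.3))));go(459,253,100,frm=((450,0,215),(np.pi,0,np.radians(-28.3))))"
```

```text
shift [ 332.4 -176.6   -0.7] turn 45.5 dist 376 rows 9.027501030125967
shift [-156.4 -290.6   -0. ] turn 0.0 dist 330 rows 7.913669064748201
shift [-112. -227.  115.] turn 0.0 dist 278 rows 6.668003592462396
```

Request:
{"method": "step_arm", "body": {"plan": [[[290,-154,0,45.5,1],[290,-154,0,45.5,1],[290,-154,0,45.5,1],[290,-154,0,45.5,1],[290,-154,0,45.5,1],[290,-154,0,45.5,1],[290,-154,0,45.5,1],[290,-154,0,45.5,1]]]}}

```text
t: 0.77
eef_pos: [413.6, -366.3, 214.5]
tcp_rot: [-3.142, 0.0, -0.5]
ft_force: [-0.2, -0.3, 0.6]
opening: 1.0
grip_force: 0.0
```

Request:
{"method": "step_arm", "body": {"plan": [[[-137,-295,0,0,1],[-137,-295,0,0,1],[-137,-295,0,0,1],[-137,-295,0,0,1],[-137,-295,0,0,1],[-137,-295,0,0,1],[-137,-295,0,0,1],[-137,-295,0,0,1]]]}}

```text
t: 1.43
eef_pos: [431.4, -40.7, 214.6]
tcp_rot: [-3.142, 0.0, -0.494]
ft_force: [0.4, 0.0, 0.5]
opening: 1.0
grip_force: 0.0
```

```bash
python3 -c "
from h import *
print(env.state()['joints']);go(459,253,100)"
```

```text
[-2.46843964e-01  2.18647176e-01  2.00221124e+00  1.17889541e-04
  9.20978495e-01  1.81781976e+00]
shift [-115.  -271.7  114.6] turn -0.0 dist 316 rows 7.589810272047481
```

Request:
{"method": "step_arm", "body": {"plan": [[[-115,-272,114,0,1],[-115,-272,114,0,1],[-115,-272,114,0,1],[-115,-272,114,0,1],[-115,-272,114,0,1],[-115,-272,114,0,1],[-115,-272,114,0,1],[-115,-272,114,0,1]]]}}

```text
t: 2.1
eef_pos: [459.3, 253.9, 98.9]
tcp_rot: [3.141, 0.001, -0.493]
ft_force: [-0.5, -0.0, -0.0]
opening: 0.998
grip_force: 0.0
```

Run:
```python
from h import *
T=env.read_camera("top");S=env.read_camera("scene")
a=cv2.resize(T[200:320,140:300],None,fx=2.5,fy=2.5,interpolation=2);b=cv2.resize(S[240:360,180:340],None,fx=2.5,fy=2.5,interpolation=2)
cv2.imwrite("pics/b1.png",np.hstack([a,b]));print(env.state()["eef_pos"]);go(459,253,3)
print(proj("top",env.state()["eef_pos"]),proj("scene",env.state()["eef_pos"]))
```

```text
[459.15509543 253.55815016  98.77674728]
shift [ 0.3  0.4 95.8] turn 0.2 dist 96 rows 2.2968465032872234
[198.46109511 258.34100139] [261.8268279  289.25190911]
```

View pics/b1.png

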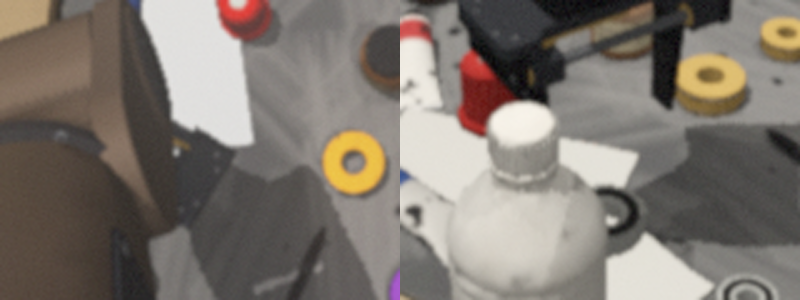

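Request:
{"method": "step_arm", "body": {"plan": [[[0,0.5,40,0,0.8],[0,0.5,75,0,0.8],[0,0.5,95.5,0,0.8],[0,0.5,95.5,0,0.8],[0,0.5,95.5,0,-0.5],[0,0.5,95.5,0,-1],[0,0.5,95.5,0,-1],[0,0.5,95.5,0,-1]]]}}

```text
t: 2.87
eef_pos: [460.1, 250.3, 6.1]
tcp_rot: [-3.14, -0.001, -0.495]
ft_force: [0.5, 0.8, -0.0]
opening: 0.678
grip_force: 0.4
```

Request:
{"method": "step_arm", "body": {"plan": [[[0,0,0,0,-1],[0,0,0,0,-1],[0,0,0,0,-1],[0,0,0,0,-1]]]}}

```text
t: 3.2
eef_pos: [460.1, 250.4, 6.1]
tcp_rot: [-3.14, -0.001, -0.494]
ft_force: [0.0, -2.4, 8.0]
opening: 0.638
grip_force: 29.8
```

Request:
{"method": "step_arm", "body": {"plan": [[[0,0,-40,0,-1],[0,0,-80,0,-1],[0,0,-120,0,-1],[25,20,-145,0,-1],[50,40,-170,0,-1],[75,60,-195,0,-1],[105,81,-209,0,-1],[135,105,-209,0,-1]]]}}

```text
t: 3.87
eef_pos: [530.0, 92.7, 217.9]
tcp_rot: [-3.139, -0.005, -0.493]
ft_force: [0.1, 0.6, -1.5]
opening: 0.639
grip_force: 29.7
```

Request:
{"method": "step_arm", "body": {"plan": [[[32,25,0,0,-1],[64,50,0,0,-1],[96,74,0,0,-1],[128,99,0,0,-1],[160,123,0,0,-1],[185,142,0,0,-1],[205,158,0,0,-1],[205,158,0,0,-1]]]}}

```text
t: 4.53
eef_pos: [635.0, -146.8, 213.7]
tcp_rot: [3.141, -0.001, -0.498]
ft_force: [0.7, -0.3, -2.4]
opening: 0.64
grip_force: 29.7
```

Run:
```python
from h import *
T=env.read_camera("top");S=env.read_camera("scene");s=env.state();print(s)
p=s["eef_pos"];u=proj("top",p).astype(int);v=proj("scene",p).astype(int);print(u,v)
a=cv2.resize(T[u[1]-40:u[1]+60,u[0]-50:u[0]+50],None,fx=4,fy=4,interpolation=2);b=cv2.resize(S[v[1]-40:v[1]+60,v[0]-50:v[0]+50],None,fx=4,fy=4,interpolation=2)
cv2.imwrite("pics/b2.png",np.hstack([a,b]))
```

```text
{'t': 4.6333, 'joints': array([-3.23693691e-01,  5.27825089e-01,  1.49433666e+00,  3.51226536e-05,
        1.12038527e+00,  1.74296509e+00]), 'qvel': array([ 0.03034789, -0.01689096,  0.02287467,  0.00216452, -0.00281397,
        0.00390507]), 'tau': array([ -2.04095878, -64.19788599, -27.94315875,  -0.08504745,
        -0.13051813,  -0.10194801]), 'eef_pos': array([ 633.72299919, -143.09120194,  213.71367083]), 'tcp_rot': array([ 3.14146029e+00,  9.45667303e-04, -4.95877821e-01]), 'ft_force': array([ 0.06796449,  0.65508894, -1.61974221]), 'moment': array([ 0.0818457 , -0.01544637, -0.0337712 ]), 'grip_force': 29.741149249020964, 'opening': 0.636529597720022}
[391 175] [280 134]
```

View pics/b2.png

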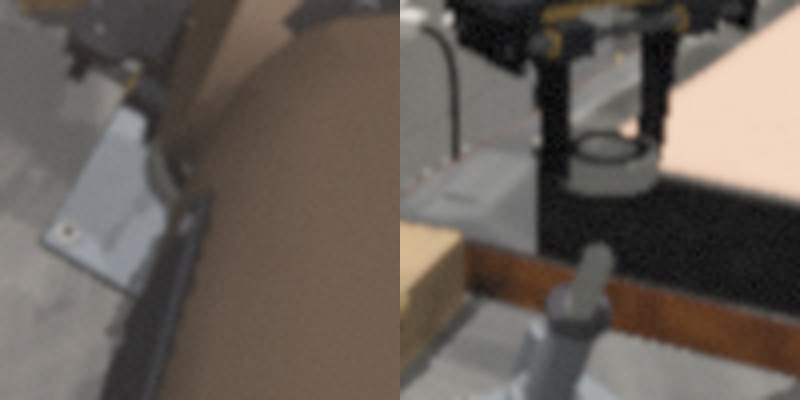

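Run:
```python
from h import *
p=env.state()["eef_pos"];print(p,env.state()["qvel"].max())
tx=np.array([.88,-.474,0]);ty=np.array([-.474,-.88,0])
for px in((282.5,130.75),(283.2,131)):
    q=plane("scene",*px,p[2]+11.9);print("ring",q,(q-p)@tx,(q-p)@ty)
print("tip",plane("scene",279.4,155.6,154.5))
a=np.array([-.3721,.2004,.9063]);seat=np.array([661.5,-165,105])
for k in(0,56):print(k,proj("scene",seat+k*a),proj("top",seat+k*a))
tgt=seat+70*a;print(tgt);go(*tgt)
```

```text
[ 633.72299919 -143.09120194  213.71367083] 0.030347889150733193
ring [ 629.14451955 -141.77448723  225.61367083] -4.653184854011592 1.0114903951218865
ring [ 626.98880728 -141.20683787  225.61367083] -6.819277450412975 1.5337665826774756
tip [ 641.89096235 -153.51931583  154.5       ]
0 [274.26737018 170.31237011] [388.61383273 179.24166003]
56 [279.90324707 155.19828801] [389.63752657 181.17990801]
[ 635.453 -150.972  168.441]
shift [ 5.3  6.1 45.3] turn -0.1 dist 46 rows 1.1027824026122521
```

Request:
{"method": "step_arm", "body": {"plan": [[[8,7,15,0,-1],[8,7,35,0,-1],[8,7,46,0,-1],[8,7,46,0,-1],[8,7,46,0,-1]]]}}

```text
t: 5.05
eef_pos: [637.6, -151.8, 167.6]
tcp_rot: [3.141, 0.001, -0.494]
ft_force: [0.6, -0.2, -2.0]
opening: 0.641
grip_force: 29.7
```

Run:
```python
from h import *
S=env.read_camera("scene");s=env.state();p=s["eef_pos"];print(p,s["ft_force"]);go(638.2,-152.5,167.4)
v=proj("scene",p).astype(int);print(v)
cv2.imwrite("pics/b3.png",cv2.resize(S[110:210,230:330],None,fx=6,fy=6,interpolation=2))
```

```text
[ 637.99511659 -152.02200965  168.42908381] [ 0.71987949  0.00688173 -0.90472342]
shift [0.4 0.3 1. ] turn 0.0 dist 1 rows 0.027650467381477837
[280 150]
```

View pics/b3.png

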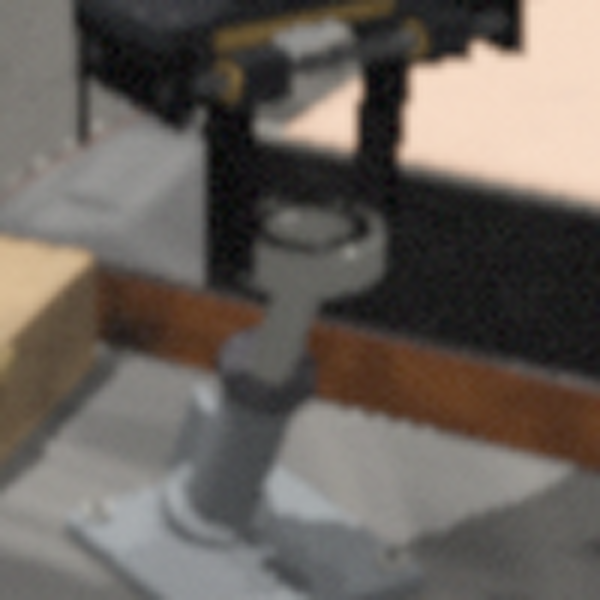

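Request:
{"method": "step_arm", "body": {"plan": [[[1.7,0,3.6,0,-1],[3.4,0,7.2,0,-1],[5,0,10.9,0,-1],[5,0,10.9,0,-1]]]}}

```text
t: 5.43
eef_pos: [642.5, -155.0, 156.7]
tcp_rot: [3.141, -0.0, -0.494]
ft_force: [0.8, -1.0, -1.7]
opening: 0.64
grip_force: 29.8
```

Request:
{"method": "step_arm", "body": {"plan": [[[1.2,0,2.7,0,-1],[2.5,0,5.4,0,-1],[2.5,0,5.4,0,-1]]]}}

```text
t: 5.68
eef_pos: [644.6, -156.2, 151.3]
tcp_rot: [3.141, 0.0, -0.494]
ft_force: [1.7, -1.2, -1.4]
opening: 0.636
grip_force: 29.8
```

Request:
{"method": "step_arm", "body": {"plan": [[[1.2,0,2.7,0,-1],[2.5,0,5.4,0,-1],[2.5,0,5.4,0,-1]]]}}

```text
t: 5.93
eef_pos: [646.8, -157.3, 145.9]
tcp_rot: [3.141, 0.0, -0.494]
ft_force: [1.2, -0.6, -1.9]
opening: 0.637
grip_force: 29.8
```

Request:
{"method": "step_arm", "body": {"plan": [[[0.8,0,1.8,0,-1],[1.7,0,3.6,0,-1],[1.7,0,3.6,0,-1]]]}}

```text
t: 6.18
eef_pos: [647.6, -158.0, 142.9]
tcp_rot: [3.141, 0.001, -0.494]
ft_force: [-3.6, -1.1, 1.5]
opening: 0.634
grip_force: 29.7
```

Request:
{"method": "step_arm", "body": {"plan": [[[0.8,0,1.8,0,-1],[1.7,0,3.6,0,-1],[1.7,0,3.6,0,-1]]]}}

```text
t: 6.43
eef_pos: [648.9, -158.9, 140.4]
tcp_rot: [3.141, 0.001, -0.494]
ft_force: [-9.6, -0.6, 11.5]
opening: 0.636
grip_force: 29.8
```

Request:
{"method": "step_arm", "body": {"plan": [[[0.8,0,1.8,0,-1],[1.7,0,3.6,0,-1],[1.7,0,3.6,0,-1]]]}}

```text
t: 6.68
eef_pos: [650.9, -160.0, 138.0]
tcp_rot: [3.141, -0.001, -0.494]
ft_force: [-10.9, -1.1, 19.6]
opening: 0.633
grip_force: 30.0
```

Request:
{"method": "step_arm", "body": {"plan": [[[0.8,0,1.8,0,-1],[1.7,0,3.6,0,-1],[1.7,0,3.6,0,-1]]]}}

```text
t: 6.93
eef_pos: [652.8, -160.9, 134.3]
tcp_rot: [3.141, -0.002, -0.494]
ft_force: [-7.0, -0.7, 16.6]
opening: 0.633
grip_force: 30.0
```

Request:
{"method": "step_arm", "body": {"plan": [[[0.8,0,1.8,0,-1],[1.7,0,3.6,0,-1],[1.7,0,3.6,0,-1]]]}}

```text
t: 7.18
eef_pos: [654.7, -161.9, 129.8]
tcp_rot: [3.141, -0.003, -0.494]
ft_force: [-1.0, -3.1, 6.8]
opening: 0.633
grip_force: 30.0
```

Request:
{"method": "step_arm", "body": {"plan": [[[1.7,0,3.6,0,-1],[3.4,0,7.2,0,-1],[5,0,10.8,0,-1],[6.4,0,13.6,0,-1],[6.4,0,13.6,0,-1]]]}}

```text
t: 7.6
eef_pos: [660.6, -165.1, 115.2]
tcp_rot: [3.141, -0.003, -0.494]
ft_force: [2.9, -5.6, 0.6]
opening: 0.628
grip_force: 30.0
```

Request:
{"method": "step_arm", "body": {"plan": [[[0.8,0,1.8,0,-1],[1.7,0,3.6,0,-1],[1.7,0,3.6,0,-1]]]}}

```text
t: 7.85
eef_pos: [661.9, -165.7, 112.0]
tcp_rot: [3.141, -0.002, -0.494]
ft_force: [0.8, -3.9, 4.9]
opening: 0.631
grip_force: 30.0
```

Request:
{"method": "step_arm", "body": {"plan": [[[0.8,0,1.8,0,-1],[1.7,0,3.6,0,-1],[1.7,0,3.6,0,-1]]]}}

```text
t: 8.1
eef_pos: [662.8, -165.9, 108.5]
tcp_rot: [3.142, -0.001, -0.494]
ft_force: [-3.5, -0.7, 9.6]
opening: 0.632
grip_force: 30.0
```

Request:
{"method": "step_arm", "body": {"plan": [[[0.8,0,1.8,0,-1],[1.2,0,3,0,-1],[1.2,0,3,0,-1]]]}}

```text
t: 8.35
eef_pos: [663.8, -166.4, 105.6]
tcp_rot: [3.142, -0.0, -0.494]
ft_force: [-2.9, -0.9, 10.0]
opening: 0.634
grip_force: 30.0
```

Request:
{"method": "step_arm", "body": {"plan": [[[0,0,0,0,0.6],[0,0,0,0,0.6],[0,0,0,0,0.6],[0,0,0,0,0.6],[0,0,-30,0,0.6],[0,0,-70,0,0.6],[0,0,-100,0,0.6],[0,0,-110,0,0.6]]]}}

```text
t: 9.02
eef_pos: [665.1, -166.8, 219.6]
tcp_rot: [-3.141, -0.006, -0.494]
ft_force: [-0.5, -0.2, -0.4]
opening: 0.8
grip_force: 0.0
```

Run:
```python
from h import *
S=env.read_camera("scene");s=env.state();print(s["eef_pos"],s["ft_force"],s["opening"])
cv2.imwrite("pics/b4.png",cv2.resize(S[110:210,230:330],None,fx=6,fy=6,interpolation=2))
a=np.array([-.3721,.2004,.9063]);seat=np.array([661.5,-165,105])
for k in(0,9,18,40,56):q=proj("scene",seat+k*a);print(k,(q-[230,110])*6)
go(461.2+2*.88,71.6-2*.474,120)
```

```text
[ 665.1123299  -166.76051169  219.36938738] [0.30057046 0.61146204 1.37539988] 0.798766709376408
0 [265.60422111 361.87422063]
9 [270.88636873 347.70875634]
18 [276.22556938 333.3902894 ]
40 [289.52297709 297.72980287]
56 [299.41948243 271.18972807]
shift [-291.2 -113.    97.6] turn -0.0 dist 327 rows 7.848160677014889
```

View pics/b4.png

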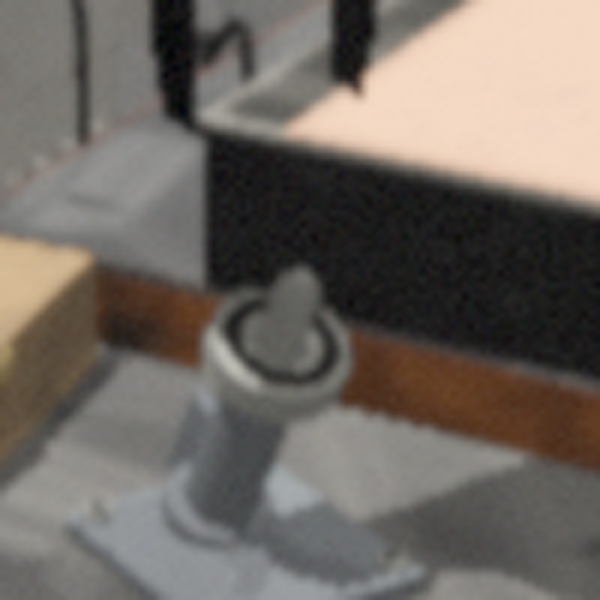

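Request:
{"method": "step_arm", "body": {"plan": [[[-36,-14,0,0,0.6],[-72,-28,5,0,0.6],[-108,-42,15,0,0.6],[-145,-56,30,0,0.6],[-182,-70,48,0,0.6],[-218,-84,66,0,0.6],[-255,-98,84,0,0.6],[-285,-110,99,0,0.6]]]}}

```text
t: 9.73
eef_pos: [462.7, 66.7, 114.0]
tcp_rot: [3.141, 0.001, -0.495]
ft_force: [1.2, 0.4, -0.9]
opening: 0.799
grip_force: 0.0
```

Request:
{"method": "step_arm", "body": {"plan": [[[-8.7,-3.1,0,0,0.65],[-8.7,-3.1,0,0,0.65],[-8.7,-3.1,0,0,0.65]]]}}

```text
t: 9.98
eef_pos: [459.2, 72.6, 115.3]
tcp_rot: [3.141, 0.0, -0.493]
ft_force: [0.9, -0.5, -0.3]
opening: 0.83
grip_force: 0.0
```

```bash
python3 -c "
from h import *
print(env.state()['eef_pos'],env.state()['opening']);go(460,72.3,5)"
```

```text
[459.16955788  72.56996402 115.28286438] 0.8296481678810156
shift [  0.9  -0.2 110.3] turn 0.0 dist 110 rows 2.644755909200761
```

Request:
{"method": "step_arm", "body": {"plan": [[[1,0,40,0,0.6],[1,0,80,0,0.6],[1,0,105,0,0.6],[1,0,110,0,0.6],[1,0,110,0,0.6],[1,0,110,0,-1],[1,0,110,0,-1],[1,0,110,0,-1]]]}}

```text
t: 10.65
eef_pos: [460.8, 71.8, 7.1]
tcp_rot: [-3.14, -0.002, -0.495]
ft_force: [-0.3, -1.6, 1.5]
opening: 0.641
grip_force: 0.6
```

Request:
{"method": "step_arm", "body": {"plan": [[[0,0,0,0,-1],[0,0,0,0,-1],[0,0,0,0,-1],[0,0,0,0,-1]]]}}

```text
t: 10.98
eef_pos: [460.7, 71.8, 7.0]
tcp_rot: [-3.14, -0.003, -0.494]
ft_force: [0.1, -3.2, 8.9]
opening: 0.63
grip_force: 30.0
```

Request:
{"method": "step_arm", "body": {"plan": [[[0,0,-40,0,-1],[0,0,-80,0,-1],[0,0,-120,0,-1],[20,9,-152,0,-1],[43,18,-180,0,-1],[70,30,-205,0,-1],[105,45,-208,0,-1],[141,60,-208,0,-1]]]}}

```text
t: 11.65
eef_pos: [556.5, -48.7, 216.9]
tcp_rot: [-3.14, -0.005, -0.493]
ft_force: [1.1, 1.0, -2.8]
opening: 0.633
grip_force: 30.0
```

Request:
{"method": "step_arm", "body": {"plan": [[[36,15,0,0,-1],[72,31,0,0,-1],[100,44,0,0,-1],[118,52,0,0,-1],[118,52,0,0,-1],[118,52,0,0,-1],[118,52,0,0,-1]]]}}

```text
t: 12.23
eef_pos: [634.0, -148.8, 213.8]
tcp_rot: [3.142, 0.001, -0.494]
ft_force: [-0.2, 0.4, -2.4]
opening: 0.632
grip_force: 30.0
```

Run:
```python
from h import *
S=env.read_camera("scene");s=env.state();p=s["eef_pos"];print(p,s["opening"])
H=cv2.cvtColor(S,cv2.COLOR_BGR2HSV);v=proj("scene",p+[0,0,4]);print(v)
m=cv2.inRange(H,(12,70,60),(30,255,255));m[:,:int(v[0])-45]=0;m[:,int(v[0])+45:]=0;m[:int(v[1])-30]=0;m[int(v[1])+30:]=0
for k in cv2.findContours(m,0,2)[0]:
    if cv2.contourArea(k)>30:print(cv2.contourArea(k),cv2.boundingRect(k))
x,y,w,h=cv2.boundingRect(max(cv2.findContours(m,0,2)[0],key=cv2.contourArea))
q=plane("scene",x+w/2,y+h/2,p[2]+4);print("ring",q,(q-p)@[.88,-.474,0],(q-p)@[-.474,-.88,0])
cv2.imwrite("pics/c1.png",cv2.resize(S[80:180,230:330],None,fx=6,fy=6,interpolation=2))
```

```text
[ 634.03571756 -148.56228743  214.0153832 ] 0.6298109595841535
[281.92316497 132.47494098]
91.0 (236, 151, 13, 11)
321.5 (272, 123, 25, 19)
ring [ 628.70300693 -151.5764296   218.0153832 ] -3.2640819623448576 5.180149941143905
```

Request:
{"method": "step_arm", "body": {"plan": [[[0.7,1.5,15,0,-1],[0.7,1.5,35,0,-1],[0.7,1.5,44,0,-1],[2.4,1.5,47.6,0,-1],[4.1,1.5,51.2,0,-1],[5.8,1.5,54.9,0,-1],[5.8,1.5,54.9,0,-1]]]}}

```text
t: 12.87
eef_pos: [639.4, -153.6, 158.7]
tcp_rot: [-3.142, -0.0, -0.494]
ft_force: [0.7, 0.1, -2.2]
opening: 0.634
grip_force: 30.0
```

Request:
{"method": "step_arm", "body": {"plan": [[[1.2,0,2.7,0,-1],[2.5,0,5.4,0,-1],[2.5,0,5.4,0,-1]]]}}

```text
t: 13.12
eef_pos: [641.5, -154.9, 153.1]
tcp_rot: [3.142, -0.0, -0.494]
ft_force: [0.3, -0.6, -3.8]
opening: 0.63
grip_force: 30.0
```

Request:
{"method": "step_arm", "body": {"plan": [[[1.2,0,2.7,0,-1],[2.5,0,5.4,0,-1],[2.5,0,5.4,0,-1]]]}}

```text
t: 13.37
eef_pos: [643.7, -156.1, 147.4]
tcp_rot: [3.141, -0.0, -0.494]
ft_force: [3.0, -1.4, -2.6]
opening: 0.628
grip_force: 30.0
```

Request:
{"method": "step_arm", "body": {"plan": [[[0.8,0,1.8,0,-1],[1.7,0,3.6,0,-1],[1.7,0,3.6,0,-1]]]}}

```text
t: 13.62
eef_pos: [644.8, -156.8, 144.2]
tcp_rot: [3.141, 0.001, -0.494]
ft_force: [0.0, 0.2, -0.3]
opening: 0.632
grip_force: 30.0
```

Request:
{"method": "step_arm", "body": {"plan": [[[0.8,0,1.8,0,-1],[1.7,0,3.6,0,-1],[1.7,0,3.6,0,-1]]]}}

```text
t: 13.87
eef_pos: [645.2, -157.0, 142.1]
tcp_rot: [3.141, 0.002, -0.494]
ft_force: [-11.9, 3.0, 14.9]
opening: 0.629
grip_force: 30.0
```

Request:
{"method": "step_arm", "body": {"plan": [[[0.8,0,1.8,0,-1],[1.7,0,3.6,0,-1],[1.7,0,3.6,0,-1]]]}}

```text
t: 14.12
eef_pos: [646.6, -157.9, 139.5]
tcp_rot: [3.141, 0.002, -0.494]
ft_force: [-14.8, 4.7, 21.7]
opening: 0.633
grip_force: 30.0
```

Request:
{"method": "step_arm", "body": {"plan": [[[0.8,0,1.8,0,-1],[1.7,0,3.6,0,-1],[1.7,0,3.6,0,-1]]]}}

```text
t: 14.37
eef_pos: [648.6, -158.9, 134.9]
tcp_rot: [3.141, 0.001, -0.494]
ft_force: [-7.3, 1.2, 9.8]
opening: 0.632
grip_force: 30.0
```

Request:
{"method": "step_arm", "body": {"plan": [[[0.8,0,1.8,0,-1],[1.7,0,3.6,0,-1],[1.7,0,3.6,0,-1]]]}}

```text
t: 14.62
eef_pos: [650.4, -159.8, 130.4]
tcp_rot: [3.141, 0.001, -0.494]
ft_force: [-4.5, 1.1, 3.6]
opening: 0.635
grip_force: 30.0
```

Request:
{"method": "step_arm", "body": {"plan": [[[0.5,0,1,0,-1],[1.2,0,2.7,0,-1],[1.2,0,2.7,0,-1]]]}}

```text
t: 14.87
eef_pos: [651.8, -160.5, 127.3]
tcp_rot: [3.141, 0.001, -0.494]
ft_force: [-4.7, 1.3, 6.3]
opening: 0.632
grip_force: 30.0
```

Request:
{"method": "step_arm", "body": {"plan": [[[0,0,0,0,0.6],[0,0,0,0,0.6],[0,0,0,0,0.6],[0,0,0,0,0.6],[0,0,-30,0,0.6],[0,0,-70,0,0.6],[0,0,-90,0,0.6],[0,0,-90,0,0.6]]]}}

```text
t: 15.53
eef_pos: [653.8, -161.1, 222.4]
tcp_rot: [-3.14, -0.008, -0.494]
ft_force: [0.4, 0.6, 0.6]
opening: 0.797
grip_force: 0.0
```

Run:
```python
from h import *
S=env.read_camera("scene");s=env.state();print(s["eef_pos"],s["ft_force"],s["opening"])
cv2.imwrite("pics/c2.png",cv2.resize(S[110:210,230:330],None,fx=6,fy=6,interpolation=2))
a=np.array([-.3721,.2004,.9063]);seat=np.array([661.5,-165,105])
for k in(18,40,56):q=proj("scene",seat+k*a);print(k,(q-[230,110])*6)
e=np.array([.474,.88,0]);f=np.cross(a,e)
for k,r in((18,31),(40,30),(44,30)):
    P=np.array([(proj("scene",seat+k*a+r*(np.cos(t)*e+np.sin(t)*f))-[230,110])*6 for t in np.linspace(0,6.28,60)]);print(k,P.min(0),P.max(0))
```

```text
[ 652.86711587 -160.78622173  219.62635191] [-0.10316396 -0.22966248 -0.39078964] 0.7977973558038959
18 [276.22556938 333.3902894 ]
40 [289.52297709 297.72980287]
56 [299.41948243 271.18972807]
18 [204.08588321 278.68423461] [347.63145482 389.6804562 ]
40 [218.84513631 244.52295084] [359.50385796 352.4339565 ]
44 [221.1395391  237.89286975] [362.1203489 345.8930199]
```

View pics/c2.png

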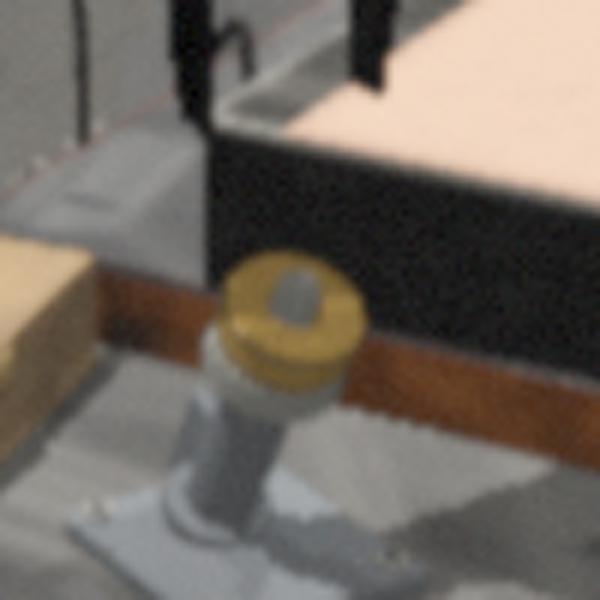

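Request:
{"method": "step_arm", "body": {"plan": [[[-24,-33,0,0,0.4],[-48,-66,0,0,0.4],[-72,-99,0,0,0.4],[-96,-132,0,0,0.4],[-120,-165,0,0,0.4],[-144,-198,0,0,0.4],[-168,-231,0,0,0.4],[-190,-260,0,0,0.4]]]}}

```text
t: 16.25
eef_pos: [607.0, 160.7, 215.7]
tcp_rot: [3.14, 0.002, -0.494]
ft_force: [0.9, 0.2, -0.2]
opening: 0.699
grip_force: 0.0
```

Request:
{"method": "step_arm", "body": {"plan": [[[-20.5,-24,30,0,0.4],[-20.5,-24,70,0,0.4],[-20.5,-24,105,0,0.4],[-20.5,-24,120,0,0.4],[-20.5,-24,120,0,0.4]]]}}

```text
t: 16.67
eef_pos: [598.9, 189.1, 92.0]
tcp_rot: [3.136, 0.006, -0.494]
ft_force: [0.0, -0.3, -0.2]
opening: 0.696
grip_force: 0.0
```

```bash
python3 -c "
from h import *
print(env.state()['eef_pos'],env.state()['opening']);go(602.3,189.4,35)"
```

```text
[598.8690821  189.12069812  91.97563149] 0.6963110838303234
shift [ 3.3 -2.2 56.9] turn 0.0 dist 57 rows 1.3688134686365603
```

Request:
{"method": "step_arm", "body": {"plan": [[[0,0,10,0,0.4],[0,0,10,0,0.4],[0,0,10,0,0.4]]]}}

```text
t: 16.92
eef_pos: [601.8, 189.2, 87.7]
tcp_rot: [-3.141, -0.001, -0.495]
ft_force: [0.7, 0.3, 0.3]
opening: 0.699
grip_force: 0.0
```

```bash
python3 -c "
from h import *
print(env.state()['eef_pos']);go(602.3,189.4,35)"
```

```text
[601.7743322  189.18207296  87.68034388]
shift [ 0.3 -0.4 52.7] turn -0.0 dist 53 rows 1.2633913002209096
```

Request:
{"method": "step_arm", "body": {"plan": [[[0.3,-0.4,30,0,0.4],[0.3,-0.4,53,0,0.4],[0.3,-0.4,53,0,0.4],[0.3,-0.4,53,0,0.4],[0.3,-0.4,53,0,-1],[0.3,-0.4,53,0,-1],[0.3,-0.4,53,0,-1],[0.3,-0.4,53,0,-1]]]}}

```text
t: 17.58
eef_pos: [602.4, 189.6, 35.3]
tcp_rot: [-3.141, -0.001, -0.494]
ft_force: [-0.1, -0.3, -0.8]
opening: 0.479
grip_force: 0.0
```

Request:
{"method": "step_arm", "body": {"plan": [[[0,0,0,0,-1],[0,0,0,0,-1],[0,0,0,0,-1],[0,0,0,0,-1]]]}}

```text
t: 17.92
eef_pos: [602.3, 189.6, 35.2]
tcp_rot: [-3.141, -0.001, -0.494]
ft_force: [-1.1, -0.7, 7.2]
opening: 0.462
grip_force: 30.0
```

Request:
{"method": "step_arm", "body": {"plan": [[[0,0,-40,0,-1],[0,0,-80,0,-1],[0,0,-120,0,-1],[15,22,-150,0,-1],[33,47,-175,0,-1],[55,80,-180,0,-1],[78,113,-180,0,-1],[101,146,-180,0,-1]]]}}

```text
t: 18.58
eef_pos: [621.5, 11.6, 215.3]
tcp_rot: [-3.141, -0.002, -0.494]
ft_force: [-0.2, -0.5, -0.8]
opening: 0.457
grip_force: 30.0
```

Request:
{"method": "step_arm", "body": {"plan": [[[23,33,0,0,-1],[46,66,0,0,-1],[69,100,0,0,-1],[85,123,0,0,-1],[95,138,0,0,-1],[95,138,0,0,-1],[95,138,0,0,-1],[95,138,0,0,-1]]]}}

```text
t: 19.25
eef_pos: [639.5, -152.7, 214.2]
tcp_rot: [-3.142, 0.0, -0.494]
ft_force: [-0.7, 0.9, -0.1]
opening: 0.457
grip_force: 30.0
```

Run:
```python
from h import *
S=env.read_camera("scene");s=env.state();p=s["eef_pos"];print(p,s["opening"],s["ft_force"])
H=cv2.cvtColor(S,cv2.COLOR_BGR2HSV);v=proj("scene",p);print("pred top/bottom/mid",proj("scene",p+[0,0,27]),proj("scene",p-[0,0,35]),v)
m=cv2.inRange(H,(0,130,40),(7,255,255))|cv2.inRange(H,(172,130,40),(180,255,255));m[:,:int(v[0])-30]=0;m[:,int(v[0])+30:]=0;m[:int(v[1])-40]=0;m[int(v[1])+45:]=0
k=max(cv2.findContours(m,0,2)[0],key=cv2.contourArea);x,y,w,h=cv2.boundingRect(k);print(cv2.contourArea(k),x,y,w,h)
for r in range(y,y+h,3):
    c=np.where(m[r]>0)[0];print(r,c.min(),c.max(),len(c))
# predicted rim extents with zero offset
e=np.array([1,0,0]);f=np.array([0,1,0])
P=np.array([proj("scene",p+[27*np.cos(t),27*np.sin(t),-35]) for t in np.linspace(0,6.28,60)]);print("rim",P.min(0),P.max(0))
cv2.imwrite("pics/d1.png",cv2.resize(S[100:200,230:330],None,fx=6,fy=6,interpolation=2));go(640.4,-153.6,210)
```

```text
[ 639.59648725 -152.36934569  214.30002638] 0.45325353678809704 [-0.2918609   0.1310583  -1.55645307]
pred top/bottom/mid [280.82782874 122.23396137] [280.23575623 146.57145001] [280.56621987 132.98754799]
471.5 268 121 24 31
121 284 287 4
124 275 289 14
127 275 290 16
130 275 289 15
133 274 288 15
136 270 288 19
139 270 289 20
142 269 290 22
145 269 291 23
148 270 290 21
151 280 282 3
rim [269.10068316 142.25565561] [291.3724087  151.05653521]
shift [1.3 0.7 4.3] turn 0.0 dist 5 rows 0.10897524654294738
```

Request:
{"method": "step_arm", "body": {"plan": [[[1.3,0.7,8,0,-1],[1.3,0.7,16,0,-1],[1.3,0.7,22,0,-1],[1.3,0.7,22,0,-1]]]}}

```text
t: 19.63
eef_pos: [639.9, -154.0, 190.2]
tcp_rot: [3.141, 0.003, -0.494]
ft_force: [-0.8, 0.3, -1.5]
opening: 0.458
grip_force: 30.0
```

Request:
{"method": "step_arm", "body": {"plan": [[[0,0,2.5,0,-1],[0,0,5,0,-1],[0,0,5,0,-1]]]}}

```text
t: 19.88
eef_pos: [640.6, -154.6, 187.3]
tcp_rot: [-3.141, -0.0, -0.494]
ft_force: [-0.7, 0.3, 1.9]
opening: 0.455
grip_force: 30.0
```

Request:
{"method": "step_arm", "body": {"plan": [[[-1.8,0,1.5,0,-1],[-3.7,0,3,0,-1],[-3.7,0,3,0,-1]]]}}

```text
t: 20.13
eef_pos: [637.6, -153.0, 185.2]
tcp_rot: [-3.141, -0.002, -0.494]
ft_force: [-1.1, 0.7, 5.2]
opening: 0.452
grip_force: 30.0
```

Request:
{"method": "step_arm", "body": {"plan": [[[-1.8,0,1.5,0,-1],[-3.8,0,3,0,-1],[-3.8,0,3,0,-1]]]}}

```text
t: 20.38
eef_pos: [634.3, -151.1, 182.4]
tcp_rot: [-3.141, -0.003, -0.494]
ft_force: [-0.0, 1.1, 7.8]
opening: 0.456
grip_force: 30.0
```

Request:
{"method": "step_arm", "body": {"plan": [[[-1.4,0,1.9,0,-1],[-2.8,0,3.9,0,-1],[-2.8,0,3.9,0,-1]]]}}

```text
t: 20.63
eef_pos: [631.6, -149.3, 178.7]
tcp_rot: [-3.141, -0.002, -0.494]
ft_force: [-2.7, 2.4, 10.6]
opening: 0.459
grip_force: 30.0
```

Request:
{"method": "step_arm", "body": {"plan": [[[-1.4,0,1.9,0,-1],[-2.9,0,3.9,0,-1],[-2.9,0,3.9,0,-1]]]}}

```text
t: 20.88
eef_pos: [629.0, -147.9, 174.7]
tcp_rot: [-3.141, -0.002, -0.494]
ft_force: [-1.5, 3.7, 9.3]
opening: 0.456
grip_force: 30.0
```

Run:
```python
from h import *
S=env.read_camera("scene");s=env.state();p=s["eef_pos"];print(p,s["ft_force"])
H=cv2.cvtColor(S,cv2.COLOR_BGR2HSV)
m=cv2.inRange(H,(0,130,40),(7,255,255))|cv2.inRange(H,(172,130,40),(180,255,255));m[:,:250]=0;m[:,325:]=0;m[:100]=0;m[190:]=0
k=max(cv2.findContours(m,0,2)[0],key=cv2.contourArea);x,y,w,h=cv2.boundingRect(k);print(x,y,w,h)
for r in range(y,y+h,3):
    c=np.where(m[r]>0)[0];print(r,c.min(),c.max(),len(c))
a=np.array([-.3721,.2004,.9063]);seat=np.array([661.5,-165,105]);e=np.array([.474,.88,0]);f=np.cross(a,e)
for nm,k,r in(("rimbot",40,27),("rimtop",50,27),("grip51",52,22),("top",102,22)):
    P=np.array([proj("scene",seat+k*a+r*(np.cos(t)*e+np.sin(t)*f)) for t in np.linspace(0,6.28,60)]);print(nm,P.min(0),P.max(0))
cv2.imwrite("pics/d2.png",cv2.resize(S[90:190,230:330],None,fx=6,fy=6,interpolation=2))
```

```text
[ 629.03854536 -147.97414444  174.73859621] [-2.64589865  3.28498433  8.83554726]
269 136 25 30
136 278 283 6
139 277 291 8
142 277 293 13
145 277 292 16
148 277 292 16
151 271 290 17
154 269 290 22
157 270 290 21
160 271 290 20
163 273 288 16
rimbot [267.65710955 151.63038167] [288.75501805 167.8161304 ]
rimtop [268.6234531  148.85956486] [289.84254832 165.07861569]
grip51 [270.80083971 149.77080286] [288.10913228 162.99057733]
top [275.88766264 135.37695949] [293.70822974 148.72664427]
```

Request:
{"method": "step_arm", "body": {"plan": [[[0.4,0,1,0,-1],[0.4,0,1,0,-0.05],[0.4,0,1,0,0.1],[0.4,0,1,0,0.4],[0.4,0,1,0,0.6],[0.4,0,1,0,0.6],[0.4,0,-15,0,0.6],[0.4,0,-50,0,0.6]]]}}

```text
t: 21.6
eef_pos: [627.7, -148.2, 219.9]
tcp_rot: [3.14, 0.008, -0.494]
ft_force: [-0.0, -0.1, 0.2]
opening: 0.785
grip_force: 0.0
```

Request:
{"method": "step_arm", "body": {"plan": [[[0,0,-40,0,0.6],[0,0,-60,0,0.6],[0,0,-60,0,0.6],[0,0,-60,0,0.6]]]}}

```text
t: 21.93
eef_pos: [629.4, -148.7, 284.2]
tcp_rot: [-3.141, -0.002, -0.494]
ft_force: [-0.3, -0.2, -0.2]
opening: 0.8
grip_force: 0.0
```

Run:
```python
from h import *
S=env.read_camera("scene");s=env.state();print(s["t"],s["eef_pos"],s["ft_force"])
a=np.array([-.3721,.2004,.9063]);seat=np.array([661.5,-165,105])
for k in(40,50,102):print(k,(proj("scene",seat+k*a)-[230,100])*6)
cv2.imwrite("pics/d3.png",cv2.resize(S[100:200,230:330],None,fx=6,fy=6,interpolation=2))
```

```text
21.9833 [ 628.93651699 -148.5423606   282.75596085] [-0.20937609  0.1795259  -0.26581149]
40 [289.52297709 357.72980287]
50 [295.68558753 341.2031466 ]
102 [328.98666264 251.89757923]
```

View pics/d3.png

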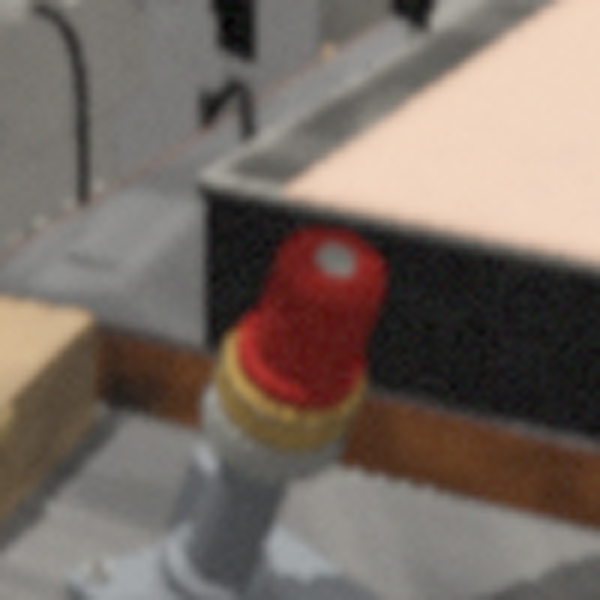

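The picture shows all three parts stacked flush. The cap's top centre is at (336,260) against (329,252) predicted, the same small offset the bearing and spacer showed. The gripper is well clear.

```bash
python3 -c "
from cell import env
print(env.job_done())"
```

```text
the job is handed in; nothing more can be done
None
```

I handed the job in at about 22 s of the 69 s: the bearing, spacer and red cap are on the spindle in that order and look flush in the last picture. The hand-in returned no verdict. I never moved near the dabber and kept clear of the jar and tube, though I did not re-measure any of the three at the end.

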